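Load the dipping stand with two slotted test panels and start it

TASK

Take the two steel test panels out of the grey rack and hang each by its slot on the dipping stand: slide the slot sideways over the pin between the pin's head and collar, then lower the panel so that the pin sits up in the end of the slot; the long panel goes on the higher pin and the short panel on the lower one. When both hang free, push the stand's black knob down, turn it clockwise past its safety stop all the way to the end, and let it spring back up. Leave the green cube, the glass dish and the marker where they are.

Things in the scene. Friction and masses are not known exactly. Their poses are not given: they have to be found in the camera images.
- long_panel: long steel panel 200 mm tall (z), 64 wide (y), 6 thick (x); origin: middle of lower edge. Top 45 mm: a tab 28 wide, to be gripped across the 6 mm. Slot: a level channel 18 high, its middle 123 mm above the lower edge, from the +y edge to y = -8 mm; at its inner end a notch (y -8 to +8) goes up to a V roof, the seat. Starts upright in either pocket of the rack, slot mouth to the rack's +y; about 0.22 kg
- short_panel: short steel panel 150 mm tall (z), 64 wide (y), 6 thick (x); origin: middle of lower edge. Top 45 mm: a tab 28 wide, to be gripped across the 6 mm. Slot: a level channel 18 high, its middle 73 mm above the lower edge, from the +y edge to y = -8 mm; at its inner end a notch (y -8 to +8) goes up to a V roof, the seat. Starts upright in either pocket of the rack, slot mouth to the rack's +y; about 0.16 kg
- long_panel_seat (a point): on the long panel: where the pin's axis lies when the panel hangs, 61 mm below its top edge on the middle line, 16 mm above the middle of the slot's level channel; same axes as the panel
- short_panel_seat (a point): the same point on the short panel, 61 mm below its top edge, 16 mm above the middle of the level channel
- rack: grey plastic rack, 70 x 220 x 48 mm, fixed; origin under its centre, two upright pockets 8 mm wide side by side along its y, centred at y = +55 and -55 mm, 40 mm deep (pocket floor at height 8 mm); a panel is drawn out straight up
- stand: white dipping stand with steel drip tray (rim 27 mm high), fixed; origin under its centre. At its back (+x) two aluminium posts, 22 mm wide, carry one pin each and end 8 mm above it; nothing stands in front of the pins. Right (-y) of it a 45 mm high pod with the black knob
- high_pin (a point): on the higher pin's axis, 190 mm above the bench, at the stand's y = +80 mm. Level pin, 8 mm thick; point x along it (away from the robot), y left, z up. Free shank from x = -25 mm (there a head 22 mm across, 6 thick) to +14 mm (there a collar 14 mm across). Bring the panel in from the -y side, slot mouth to +y, and slide it to +y
- low_pin (a point): the same point on the lower pin (140 mm above the bench, at the stand's y = -80 mm), same axes and sizes
- knob_grip (a point): on the knob's vertical axis at the top of its round flange (62 mm across), 63.5 mm above the bench when up; on the flange stands the grip bar, 56 mm long, 14 thick, 31 high. The point turns and sinks with the knob, its x along the bar; at joint value 0 that is the stand's x
- start_knob (a joint): turn of the knob, rad, clockwise from above; starts at 0 to 0.2 (off). Unless it is pushed down, a stop blocks it at about 0.35; pushed down, it passes under the stop (clear of it from about 0.9) and turns to its end at 1.3 (on). It stays where it is left
- start_push (a joint): how far the knob is pushed down, m: 0 up, 0.008 fully down (spring, about 4 N to start and 10 N fully down); it must be down more than 0.006 to pass under the stop; past it, it springs up again
- pipette_stand: fixed bystander left of the work: round-footed stand about 0.31 m tall with a pipette hung from its side, reaching 0.1 m towards the robot; origin on the bench at about [0.49, 0.18, 0]. Pass above it or keep clear
- cube_rack: green cube, 58 mm, bystander, loose; origin under its centre
- petri_dish: covered glass dish, 94 mm across, 16 mm high, bystander, loose; origin under its centre
- marker: marker pen, 140 mm long, 15 mm thick, lying on the bench, bystander, loose; origin under its centre

How it is judged:
By the outcome, as a careful person would: the job done as asked, in the order asked, and still so for the second after the job is handed in, with the robot touching nothing.
It also fails if it takes over 72 s, if anything falls off the work surface, if the arm or the gripper's body presses on something with over 40 N, if the wrist force passes 120 N, or if a joint passes its speed limit or range.

ROBOT

A 6-joint arm with a two-finger parallel gripper is mounted at the origin on a cart in front of the work surface, level with it; the furniture and walls round the work are solid. World frame = base frame: x ahead of the robot, y to its left, z up, the work surface at z = 0. Lengths are in mm, angles in rad, forces in N, time in s.
With the tool pointing down it reaches from about 300 to 775 mm from the base axis. Payload 14.6 kg.
Tool frame: the origin (TCP) lies on the mounting face of the last link; the fingertips stand 199 mm ahead of it and the grasp point (between the pads) lies 180 mm ahead of it; z points along the fingers, y is the line along which they close (so a half turn about z gives the same grasp; the last joint's range is limited). The gripper opens to 94 mm and grips with 3 to 60 N. Pads are 16 mm wide; open, the fingers measure 119 mm over their backs; the gripper's body (75 mm by 177 mm) begins 78 mm behind the grasp point.
Start: joints at [1.128, 0.3, 1.521, -0, 1.321, -0.067], TCP at [201.857, 511.61, 404.646] pointing down, gripper open.
Joint ranges: [-3.03, 3.03], [-0.79, 2.21], [0.23, 2.52], [-1.04, 4.18], [0, 3.07], [-2.55, 2.55]. Speed limits (rad/s): [2.22, 2.22, 2.57, 3.14, 3.14, 3.14].

INTERFACE

Orientations are given as [roll, pitch, yaw] about the fixed x, y, z axes, in that order (R = Rz(yaw) Ry(pitch) Rx(roll)).
In Python, from cell import manip gives the robot as it stands. The module is installed in compiled form; this text tells all that it offers.
- The arm moves only by the shell command python3 -m creep 'ROWS' [FORCE]. ROWS is a JSON object of lists of equal length, an entry for each row: "slide": the shift along the world's x, y, z in cm, a list of three; "turn": the turn about the world's z in rad; "claw": the opening, from 0 (shut) to 1 (fully open). A call has 1 to 8 rows; each row shifts and turns the commanded pose from where the row before left it; what a row does not reach is not made up. A row lasts 1/8 s, in which the tool goes at most 62.5 mm and 10.7 degrees, less where a joint would pass 70% of its speed; a pose out of reach is approached as far as the arm can. A call with a gripper value outside its range is refused whole. The fingers move at their own pace and stop on an object; FORCE is the grip in N (left out, the last holds). Time passes only in rows, so rows that do not move let the fingers close. It gives the time, the measured TCP pose, the force, the opening and the grip force at its end, in the units of the state.
- manip.read_state(): the state, without advancing time (a new reading comes with each control period).
- manip.camera(name): name is "side" or "top"; returns (picture, depth): 384x512x3 uint8, red, green, blue; 384x512 float32, mm along the optical axis (not along the pixel's ray), 0 where there is no reading.
- manip.calibration(name): a dict with "intrinsics" (3x3 intrinsics, pixels), "k1" (the pictures are not rectified: a ray, as slopes to the right and down, at radius r is drawn at 1 + k1 r^2 times it, then the intrinsics apply), "pose" (4x4, takes a point from camera to world coordinates). Camera axes: x right, y up, looking along -z (the intrinsics and any distortion apply to the point x, -y, -z); pixel columns grow to the right and rows downward; lengths in mm; the calibration is good to about 2 mm. A picture is of the moment at which its call begins. calibration takes no time and is no camera call.
- manip.sign_off(): hands the job in; it is judged then, once.
Trained networks look in the newest picture that a camera, given by its name, has taken for a name from the list of things; names that differ only in an ending like _2 or _b are one class to them, and where a whole thing is asked for, a point or a joint stands for the part that bears it (a point fixed in the world has none). Each returns a list of dicts, best first, with "score" (0 to 1); they miss things now and then, are a little off and sometimes report something else, mostly with a low value. They report only what shows in the picture. A call takes as long as a camera call.
- manip.cut_out(query, camera): "mask" (384x512 bool, what is visible of it) and "position" ([column, row] in pixels, amid what is visible of it).
The state is a dict: "clock": time; "joints": joint angles; "qd": joint speeds; "effort": joint torques, N m; "eef_pos": TCP position; "eef_rot": TCP orientation; "wrist_force": force on the tool from outside, world axes, zero at the start; "moment": the same for the moment, N m; "finger_gap": finger opening in mm; "finger_force": force on a finger pad.
Only numpy, scipy, OpenCV 4.12 (cv2) and the standard library are available. Lean on these libraries where they do the work, as an engineer would, in place of code of your own. Each camera call takes 0.05 s, during which the arm holds its last target. There are 200 camera calls.

## Working session

There is one attempt and no reset: what is moved stays moved. The work goes in short steps, Python scripts to look and compute and a shell command to move; the robot and the scene stay as the last step left them, time stands still between calls to the robot, and variables do not carry over. Pictures are saved under pics/ and viewed, at most 10 in all, crops included, and the job is handed in when it is done.

```bash
mkdir -p pics; cat > h.py <<'E'
import numpy as np, cv2
from cell import manip
def pts(cam, depth, mask):
    c=manip.calibration(cam); K=np.array(c["intrinsics"]); k1=c["k1"]; P=np.array(c["pose"])
    v,u=np.nonzero(mask&(depth>0)); z=depth[v,u]
    xd=(u-K[0,2])/K[0,0]; yd=(v-K[1,2])/K[1,1]
    x,y=xd.copy(),yd.copy()
    for _ in range(10):
        f=1+k1*(x*x+y*y); x=xd/f; y=yd/f
    p=np.c_[x*z,-y*z,-z]
    return p@P[:3,:3].T+P[:3,3], v,u
E
python3 - <<'E'
from h import *
np.set_printoptions(precision=1,suppress=True)
ims=[]
for cam in("top","side"):
    im,d=manip.camera(cam); ims.append(im)
    cv2.imwrite(f"pics/{cam}0.png",im[:,:,::-1])
    np.save(f"{cam}0.npy",d)
    print(cam,manip.calibration(cam)["pose"])
    for q in["long_panel","short_panel","rack","stand","start_knob","cube_rack","petri_dish","marker","pipette_stand"]:
        for r in manip.cut_out(q,cam)[:2]:
            p,v,u=pts(cam,d,r["mask"])
            if len(p)<5: continue
            np.save(f"m_{cam}_{q}.npy",r["mask"]) 
            print(q,round(r["score"],2),np.round(r["position"]),"med",np.median(p,0),"lo",np.percentile(p,3,0),"hi",np.percentile(p,97,0),len(p))
print(manip.read_state())
E
```

```text
top [[  0.    1.   -0.  457.6]
 [ -1.    0.    0.  -87.9]
 [  0.    0.    1.  990.6]
 [  0.    0.    0.    1. ]]
short_panel 0.53 [338. 168.] med [ 572.6 -318.1   63.5] lo [ 546.7 -350.7   58.4] hi [ 598.7 -296.    95. ] 424
short_panel 0.52 [271. 208.] med [ 463.4 -145.2  112.9] lo [ 460.9 -152.7   71.7] hi [ 466.7 -129.2  159.1] 22
rack 0.93 [242. 214.] med [452.5 -76.2  20.5] lo [ 412.1 -175.1    1.7] hi [492.4  29.6  52.4] 1907
stand 0.86 [269. 154.] med [ 611.7 -144.5   20.8] lo [ 542.2 -358.4   15.1] hi [691.7  32.6 190. ] 7465
start_knob 0.62 [338. 170.] med [ 572.6 -318.2   63.5] lo [ 546.7 -350.5   57.8] hi [ 599.1 -295.9   95. ] 429
cube_rack 0.87 [313. 243.] med [ 376.4 -259.3   55.1] lo [ 349.1 -289.5    1. ] hi [ 403.4 -229.9   59.5] 526
petri_dish 0.69 [343. 224.] med [ 424.5 -364.4   14.8] lo [ 384.9 -406.4   10.8] hi [ 464.1 -323.7   18.4] 887
side [[   0.9    0.2   -0.5  -10.8]
 [  -0.5    0.4   -0.8 -983.4]
 [   0.     0.9    0.5  664. ]
 [   0.     0.     0.     1. ]]
short_panel 0.94 [240. 220.] med [ 458.4 -133.9   98.7] lo [ 452.9 -159.2   49.1] hi [465.9 -99.5 
[... 662 characters left out ...]
sh 0.91 [274. 310.] med [ 419.1 -370.8   16.6] lo [ 377.5 -408.5    6.7] hi [ 463.8 -326.5   19. ] 1174
marker 0.51 [299. 240.] med [ 599.5 -186.    25.3] lo [ 528.6 -376.5    6.4] hi [689.2  17.7 168.9] 6368
marker 0.45 [207. 265.] med [ 361.7 -148.2   10.1] lo [ 355.6 -195.6    0.5] hi [369.7 -89.3  13.3] 156
{'clock': 1.0, 'joints': array([ 1.1,  0.3,  1.5,  0. ,  1.3, -0.1]), 'qd': array([ 0.,  0., -0., -0., -0.,  0.]), 'effort': array([ -0. , -53.2, -35.3,   0.1,   0. ,  -0. ]), 'eef_pos': array([201.8, 511.6, 404.7]), 'eef_rot': array([ 3.1, -0. ,  2.8]), 'wrist_force': array([ 0.4,  1.3, -0.1]), 'moment': array([ 0. , -0. , -0.1]), 'finger_force': 0.0, 'finger_gap': 93.67389794647606}
```

View pics/side0.png

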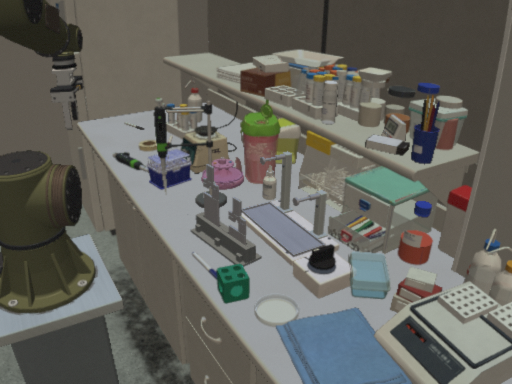

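View pics/top0.png

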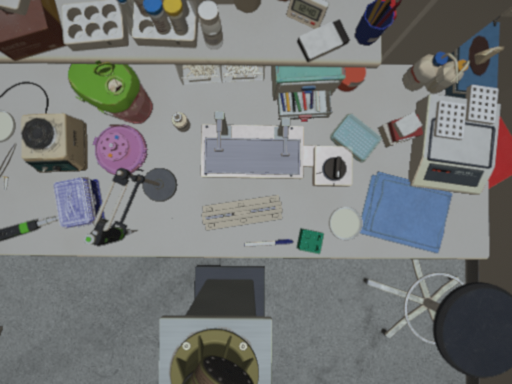

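```bash
python3 - <<'E'
from h import *
np.set_printoptions(precision=1,suppress=True)
A=[]
for cam in("top","side"):
    d=np.load(f"{cam}0.npy"); p,v,u=pts(cam,d,d>0)
    A.append(p)
    def show(n,s):
        q=p[s]
        if len(q)<4: print(cam,n,len(q));return
        r=cv2.minAreaRect(q[:,:2].astype(np.float32))
        print(cam,n,len(q),"mean",q.mean(0),"lo",q.min(0),"hi",q.max(0),"rect",r)
    X,Y,Z=p.T
    B=lambda x0,x1,y0,y1,z0,z1:(X>x0)&(X<x1)&(Y>y0)&(Y<y1)&(Z>z0)&(Z<z1)
    show("ptop+",B(420,500,-70,20,60,230)); show("ptop-",B(420,500,-180,-85,60,230))
    show("racktop",B(400,500,-200,40,43,52))
    show("knobbar",B(530,610,-370,-280,85,105)); show("flange",B(530,610,-370,-280,57,69))
    show("hi post",B(560,720,-60,60,170,215)); show("lo post",B(560,720,-260,-150,120,170))
    show("rim",B(500,720,-380,60,24,30))
E
```

```text
top ptop+ 74 mean [443.6 -21.9 179. ] lo [435.5 -50.2  67.4] hi [450.4  13.1 208.3] rect ((443.0086364746094, -18.33026123046875), (5.831431865692139, 63.68922805786133), 9.37307071685791)
top ptop- 60 mean [ 460.4 -126.5  133.6] lo [ 453.1 -157.7  108.2] hi [466.4 -97.1 159.2] rect ((460.588134765625, -127.47660827636719), (5.9134674072265625, 61.60368347167969), 9.16090202331543)
top racktop 763 mean [452.1 -74.   46.8] lo [ 421.5 -182.5   43. ] hi [483.6  38.   51.9] rect ((451.7492370605469, -72.46914672851562), (31.89666175842285, 219.42721557617188), 9.169010162353516)
top knobbar 124 mean [ 573.2 -323.    92.5] lo [ 546.7 -331.6   85.6] hi [ 601.7 -315.4   98.3] rect ((574.0289306640625, -323.7904052734375), (14.441969871520996, 55.23246383666992), 86.38605499267578)
top flange 265 mean [ 572.7 -320.1   62.1] lo [ 544.1 -353.8   57.6] hi [ 604.1 -292.7   69. ] rect ((572.8336791992188, -322.9864501953125), (60.99668502807617, 58.473411560058594), 70.48566436767578)
top hi post 264 mean [645.7 -19.6 193.4] lo [594.1 -30.3 172.3] hi [687.2  -9.2 201. ] rect ((640.6527099609375, 
[... 1372 characters left out ...]
ct ((566.3285522460938, -332.0647888183594), (43.791656494140625, 57.357398986816406), 53.12001037597656)
side hi post 214 mean [647.9 -24.8 189.9] lo [592.3 -35.4 170.6] hi [686.8  -9.2 201.7] rect ((639.5505981445312, -23.173877716064453), (94.14727783203125, 25.90553855895996), 1.2490406036376953)
side lo post 249 mean [ 645.8 -184.6  140.6] lo [ 591.1 -194.2  120.8] hi [ 687.1 -170.5  151.8] rect ((639.0630493164062, -182.29486083984375), (96.0322265625, 23.4378604888916), 0.17943373322486877)
side rim 762 mean [ 614.2 -150.7   26.4] lo [ 525.9 -379.8   24. ] hi [719.9  36.   30. ] rect ((632.3130493164062, -175.75930786132812), (422.0694885253906, 186.01187133789062), 83.99478912353516)
```

The side view shows the long panel upright near (212,200) and the short one near (240,220). The knob is at (322,259), and the pins are at (265,160) and (305,200). In the top view the rack is at (242,212) and the stand at (251,150). The measurements agree with the given sizes, so I'll move above the pipette stand to the long panel.

```bash
python3 -m creep '{"slide":[[0,0,5.5],[0,0,5.5],[0,0,5],[2.4,-5.3,0],[2.4,-5.3,0],[2.4,-5.3,0],[2.4,-5.3,0],[2.4,-5.3,0]],"turn":[0,0,0,-0.1,-0.1,-0.1,-0.1,-0.1],"claw":[1,1,1,1,1,1,1,1]}' 40; python3 -m creep '{"slide":[[2.4,-5.3,0],[2.4,-5.3,0],[2.4,-5.3,0],[2.4,-5.3,0],[2.4,-5.3,0],[0,0,0],[0,0,0]],"turn":[-0.1,-0.1,-0.1,-0.1,-0.1,0,0],"claw":[0.5,0.5,0.5,0.5,0.5,0.5,0.5]}'
```

```text
clock: 2.0
eef_pos: [322.0, 244.8, 564.8]
eef_rot: [3.141, 0.0, 2.263]
wrist_force: [0.9, 0.1, 0.2]
finger_gap: 94.2
finger_force: 0.0
clock: 2.88
eef_pos: [441.7, -18.2, 564.6]
eef_rot: [-3.142, -0.0, 1.766]
wrist_force: [0.3, 0.1, 0.5]
finger_gap: 46.9
finger_force: 0.0
```

```bash
python3 -m creep '{"slide":[[0.1,0,-5],[0,0,-5],[0,0,-5],[0,0,-4.7],[0,0,0],[0,0,0],[0,0,0],[0,0,0]],"turn":[-0.035,0,0,0,0,0,0,0],"claw":[0.5,0.5,0.5,0.5,0.5,0,0,0]}' 40; python3 -m creep '{"slide":[[0,0,0],[0,0,0]],"turn":[0,0],"claw":[0,0]}'
```

```text
clock: 3.88
eef_pos: [442.9, -18.3, 368.8]
eef_rot: [3.14, 0.001, 1.731]
wrist_force: [-0.1, -0.5, -0.6]
finger_gap: 20.8
finger_force: 0.0
clock: 4.12
eef_pos: [442.8, -18.4, 368.0]
eef_rot: [-3.141, 0.0, 1.731]
wrist_force: [-1.2, -0.9, 3.4]
finger_gap: 5.8
finger_force: 40.0
```

```bash
python3 -c "
from h import *
im,d=manip.camera('side'); cv2.imwrite('pics/g1.png',cv2.resize(im[100:280,140:380,::-1],None,fx=3,fy=3))"
```

```text
(no output)
```

View pics/g1.png

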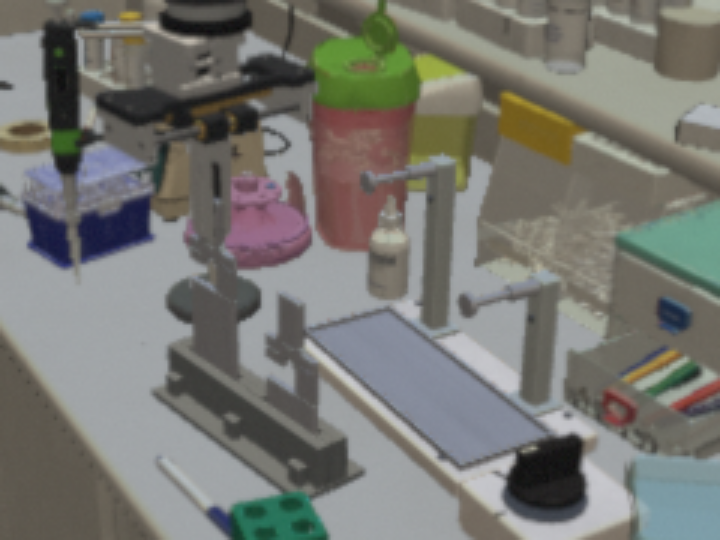

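The panel is gripped at the tab (about (215,200) in the crop) and still in its pocket. I'll lift it, square it up and bring it to the high pin from the -y side.

```bash
python3 -m creep '{"slide":[[0,0,1.5],[0,0,2.2],[0,0,2.2],[0,0,0],[3,-1.4,0],[4.5,-1.8,0],[4.5,-1.8,0],[4,-1.6,0]],"turn":[0,0,0,0,-0.04,-0.04,-0.04,-0.04],"claw":[0,0,0,0,0,0,0,0]}'; python3 -m creep '{"slide":[[1.6,-0.6,0],[0,0,0],[0,0,0]],"turn":[0,0,0],"claw":[0,0,0]}'
python3 - <<'E'
from h import *
np.set_printoptions(precision=1,suppress=True)
for cam in("top","side"):
    im,d=manip.camera(cam)
    if cam=="side": cv2.imwrite('pics/l1.png',cv2.resize(im[100:280,200:380,::-1],None,fx=3,fy=3))
    p,v,u=pts(cam,d,d>0); X,Y,Z=p.T
    for n,s in(("panel",(abs(X-619)<14)&(Y>-150)&(Y<-35)&(Z>55)&(Z<200)),("low",(abs(X-619)<14)&(Y>-150)&(Y<-35)&(Z>55)&(Z<110))):
        q=p[s]
        if len(q)>20: print(cam,n,len(q),np.median(q,0),np.percentile(q,2,0),np.percentile(q,98,0),cv2.minAreaRect(q[:,1:].astype(np.float32)))
        if len(q)>20: print(np.polyfit(q[:,1],q[:,0],1),np.polyfit(q[:,2],q[:,0],1))
E
```

```text
clock: 5.18
eef_pos: [604.3, -85.1, 425.3]
eef_rot: [-3.14, -0.0, 1.569]
wrist_force: [-0.1, 0.1, -1.4]
finger_gap: 5.8
finger_force: 40.0
clock: 5.55
eef_pos: [618.3, -90.1, 426.2]
eef_rot: [-3.141, -0.0, 1.571]
wrist_force: [0.0, 0.3, -1.7]
finger_gap: 5.8
finger_force: 40.0
side panel 645 [615.9 -97.  131.8] [ 613.1 -122.8   70.9] [620.4 -60.2 193.8] ((-91.08865356445312, 134.17575073242188), (68.63815307617188, 131.84751892089844), 0.931074321269989)
[ -0.  614.1] [  0.  615.6]
side low 210 [615.7 -95.9  89.5] [ 613.2 -122.7   69.9] [620.8 -60.3 109.1] ((-90.50320434570312, 88.9204330444336), (41.07784652709961, 68.37932586669922), 89.86113739013672)
[ -0.  613.9] [ -0.  616.2]
```

View pics/l1.png

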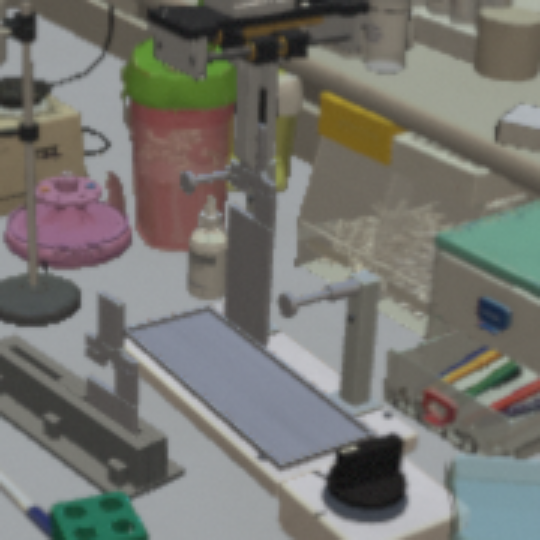

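The panel hangs vertical in front of the higher post with its +y edge at (232,230), just short of the pin. Now I'll slide it over the pin.

```bash
python3 -m creep '{"slide":[[0,1.5,0.1],[0,2,0],[0,2,0],[0,1.55,0],[0,0,0],[0,0,0]],"turn":[0,0,0,0,0,0],"claw":[0,0,0,0,0,0]}'; python3 -m creep '{"slide":[[0,0,-0.7],[0,0,-0.7],[0,0,0]],"turn":[0,0,0],"claw":[0,0,0]}'
python3 - <<'E'
from h import *
np.set_printoptions(precision=1,suppress=True)
im,d=manip.camera("side"); cv2.imwrite('pics/l2.png',cv2.resize(im[100:250,210:350,::-1],None,fx=4,fy=4))
p,v,u=pts("side",d,d>0); X,Y,Z=p.T
q=p[(abs(X-619)<14)&(Y>-80)&(Y<40)&(Z>45)&(Z<120)]
print(len(q),np.median(q,0),np.percentile(q,2,0),np.percentile(q,98,0))
E
```

```text
clock: 6.4
eef_pos: [618.9, -20.1, 427.6]
eef_rot: [-3.142, 0.0, 1.571]
wrist_force: [-0.2, 0.1, -2.2]
finger_gap: 5.8
finger_force: 40.0
clock: 6.78
eef_pos: [618.9, -20.2, 412.7]
eef_rot: [-3.14, -0.0, 1.57]
wrist_force: [0.3, -0.2, -2.0]
finger_gap: 6.0
finger_force: 40.0
291 [616.2 -25.   86.9] [613.3 -52.7  55.4] [620.4   8.7 118.4]
```

View pics/l2.png

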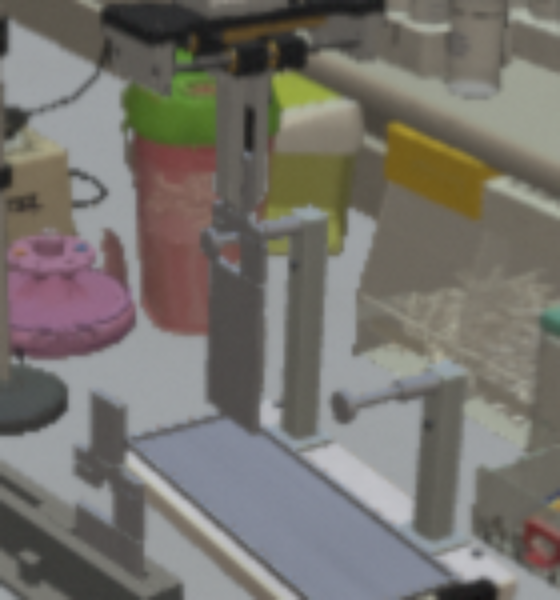

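The pin passes through the slot, with the head at (215,242) in front of the plate. I'll lower it onto the seat until the load comes off.

```bash
python3 -m creep '{"slide":[[0,0,-0.15],[0,0,0]],"turn":[0,0],"claw":[0,0]}'; python3 -m creep '{"slide":[[0,0,-0.1],[0,0,0]],"turn":[0,0],"claw":[0,0]}'|grep -E "force|pos"; python3 -m creep '{"slide":[[0,0,-0.1],[0,0,0]],"turn":[0,0],"claw":[0,0]}'|grep -E "force|pos"
```

```text
clock: 7.08
eef_pos: [618.9, -19.9, 412.2]
eef_rot: [3.142, 0.0, 1.571]
wrist_force: [0.4, -0.1, -2.5]
finger_gap: 5.8
finger_force: 40.0
eef_pos: [618.9, -19.9, 411.1]
wrist_force: [-0.3, -0.5, -1.8]
finger_force: 40.0
eef_pos: [618.8, -19.9, 410.7]
wrist_force: [-1.5, 0.4, 3.3]
finger_force: 40.0
```

```bash
python3 -m creep '{"slide":[[0,0,0],[0,0,0],[0,0,0],[0,0,3],[0,0,5]],"turn":[0,0,0,0,0],"claw":[0.15,0.3,0.3,0.3,0.3]}'; python3 -m creep '{"slide":[[-4,-2.7,0],[-4,-2.7,0],[-4,-2.7,0],[-3.85,-2.6,0],[0,0,0],[0,0,0]],"turn":[0.04,0.04,0.04,0.04,0,0],"claw":[0.5,0.5,0.5,0.5,0.5,0.5]}'
python3 - <<'E'
from h import *
np.set_printoptions(precision=1,suppress=True)
im,d=manip.camera("side"); cv2.imwrite('pics/l3.png',cv2.resize(im[100:250,180:360,::-1],None,fx=4,fy=4))
p,v,u=pts("side",d,d>0); X,Y,Z=p.T
for z in((45,120),(205,260)):
    q=p[(abs(X-619)<16)&(Y>-80)&(Y<40)&(Z>z[0])&(Z<z[1])]
    print(len(q),np.median(q,0),np.percentile(q,2,0),np.percentile(q,98,0))
E
```

```text
clock: 8.2
eef_pos: [619.0, -19.9, 489.6]
eef_rot: [-3.138, -0.0, 1.571]
wrist_force: [-0.0, -0.2, 0.6]
finger_gap: 28.3
finger_force: 0.0
clock: 8.95
eef_pos: [460.6, -126.8, 490.3]
eef_rot: [3.141, 0.0, 1.73]
wrist_force: [-0.3, 0.5, -0.3]
finger_gap: 46.9
finger_force: 0.0
297 [616.6 -23.5  86.9] [613.9 -50.8  54.4] [621.5  12.7 119.4]
139 [617.2 -24.7 227.2] [613.8 -44.3 205.5] [622.7   3.7 252.3]
```

View pics/l3.png

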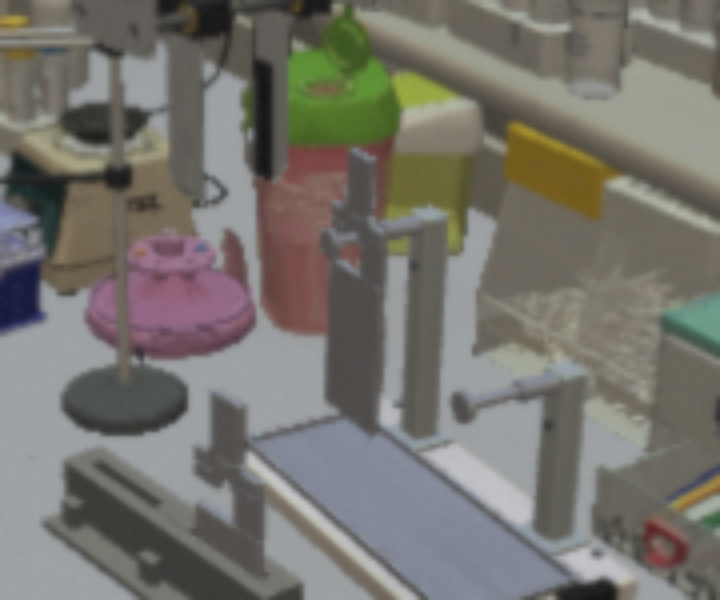

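The long panel hangs on the high pin at (360,290), and the short panel is still in the rack at (235,450). I'll descend on the short one.

```bash
python3 -m creep '{"slide":[[0,0,-4.5],[0,0,-4.5],[0,0,-4.5],[0,0,-3.7],[0,0,0],[0,0,0],[0,0,0],[0,0,0]],"turn":[0,0,0,0,0,0,0,0],"claw":[0.5,0.5,0.5,0.5,0.5,0,0,0]}' 40; python3 -m creep '{"slide":[[0,0,0],[0,0,0]],"turn":[0,0],"claw":[0,0]}'; python3 -m creep '{"slide":[[0,0,1.5],[0,0,2.2],[0,0,2.2],[0,0,0]],"turn":[0,0,0,0],"claw":[0,0,0,0]}'
```

```text
clock: 10.0
eef_pos: [460.5, -126.9, 319.1]
eef_rot: [3.14, 0.001, 1.731]
wrist_force: [-0.0, 0.5, 0.4]
finger_gap: 20.4
finger_force: 0.0
clock: 10.25
eef_pos: [460.3, -127.0, 318.5]
eef_rot: [-3.142, 0.0, 1.731]
wrist_force: [-2.0, 0.1, 4.3]
finger_gap: 5.7
finger_force: 40.0
clock: 10.75
eef_pos: [460.4, -126.9, 378.9]
eef_rot: [3.139, 0.001, 1.731]
wrist_force: [-1.0, 1.1, -1.8]
finger_gap: 5.6
finger_force: 40.0
```

```bash
python3 -m creep '{"slide":[[2,-4,0],[3,-4,0],[4,-3.3,0],[3.5,0,0],[3.35,0,-0.1],[0,0,0],[0,0,0]],"turn":[-0.04,-0.04,-0.04,-0.04,0,0,0],"claw":[0,0,0,0,0,0,0]}'
python3 - <<'E'
from h import *
np.set_printoptions(precision=1,suppress=True)
im,d=manip.camera("side"); cv2.imwrite('pics/s1.png',cv2.resize(im[130:290,230:370,::-1],None,fx=3.7,fy=3.7))
p,v,u=pts("side",d,d>0); X,Y,Z=p.T
q=p[(abs(X-619)<14)&(Y>-300)&(Y<-196)&(Z>60)&(Z<145)]
print(len(q),np.median(q,0),np.percentile(q,2,0),np.percentile(q,98,0),np.polyfit(q[:,1],q[:,0],1),np.polyfit(q[:,2],q[:,0],1))
print(cv2.minAreaRect(q[:,1:].astype(np.float32)))
E
```

```text
clock: 11.62
eef_pos: [618.5, -239.9, 375.2]
eef_rot: [-3.14, -0.001, 1.571]
wrist_force: [-0.2, -0.8, -1.8]
finger_gap: 5.5
finger_force: 40.0
484 [ 615.9 -247.6  102.8] [ 613.6 -273.2   68. ] [ 620.1 -210.6  141.6] [ -0.  612.8] [  0.  615.4]
((-241.26953125, 105.67677307128906), (67.58158111572266, 78.8241958618164), 1.6807990074157715)
```

View pics/s1.png

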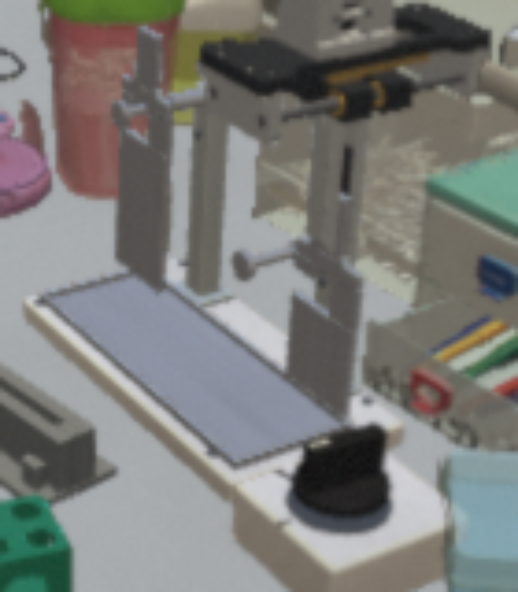

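The short panel is upright at (325,330), clear of the low pin (head at (245,262)). I'll slide it on the same way.

```bash
python3 -m creep '{"slide":[[0,1,0.2],[0,1.8,0],[0,1.8,0],[0,1.5,0],[0,0,0],[0,0,0]],"turn":[0,0,0,0,0,0],"claw":[0,0,0,0,0,0]}'; python3 -m creep '{"slide":[[0,0,-0.7],[0,0,-0.7],[0,0,0]],"turn":[0,0,0],"claw":[0,0,0]}'|grep -E "force|pos";python3 -m creep '{"slide":[[0,0,-0.1],[0,0,0]],"turn":[0,0],"claw":[0,0]}'|grep -E "force|pos"
```

```text
clock: 12.42
eef_pos: [618.9, -179.1, 378.2]
eef_rot: [3.142, 0.0, 1.571]
wrist_force: [1.2, -0.6, -1.7]
finger_gap: 5.7
finger_force: 40.0
eef_pos: [618.8, -179.1, 363.1]
wrist_force: [0.2, -0.3, -1.1]
finger_force: 40.0
eef_pos: [618.9, -178.9, 363.3]
wrist_force: [0.5, 0.5, -3.2]
finger_force: 40.0
```

```bash
python3 -m creep '{"slide":[[0,0,-0.1],[0,0,0]],"turn":[0,0],"claw":[0,0]}'|grep -E "force|pos"; python3 -m creep '{"slide":[[0,0,-0.1],[0,0,0]],"turn":[0,0],"claw":[0,0]}'|grep -E "force|pos"
```

```text
eef_pos: [618.8, -178.9, 362.1]
wrist_force: [-0.3, -0.1, -2.0]
finger_force: 40.0
eef_pos: [618.9, -178.9, 361.4]
wrist_force: [-0.2, -0.3, 0.5]
finger_force: 40.0
```

```bash
python3 -m creep '{"slide":[[0,0,-0.05],[0,0,0],[0,0,0],[0,0,0],[0,0,0],[0,0,3],[0,0,4],[0,0,4]],"turn":[0,0,0,0,0,0,0,0],"claw":[0,0,0.15,0.3,0.3,0.3,0.3,0.3]}'; python3 -m creep '{"slide":[[-0.5,-1.8,0],[-0.5,-1.8,0],[-0.5,-1.8,0],[-0.5,-1.8,0],[-0.5,-1.8,0],[-0.5,-1.8,0],[-0.5,-1.8,0],[-0.5,-1.8,0]],"turn":[0.168,0.168,0.168,0.168,0.168,0.168,0.168,0.168],"claw":[0.5,0.5,0.5,0.5,0.5,0.5,0.5,0.5]}';  python3 -m creep '{"slide":[[-0.5,0,0],[0,0,0],[0,0,0]],"turn":[0.164,0,0],"claw":[0.5,0.5,0.5]}'
python3 - <<'E'
from h import *
np.set_printoptions(precision=1,suppress=True)
im,d=manip.camera("side"); cv2.imwrite('pics/s2.png',cv2.resize(im[90:290,210:390,::-1],None,fx=3,fy=3))
p,v,u=pts("side",d,d>0); X,Y,Z=p.T
for y,z in((-179,(36,115)),(-179,(158,205)),(-20,(36,120)),(-20,(208,255))):
    q=p[(abs(X-619)<16)&(abs(Y-y)<50)&(Z>z[0])&(Z<z[1])]
    print(len(q),np.median(q,0),np.percentile(q,2,0),np.percentile(q,98,0))
E
```

```text
clock: 14.55
eef_pos: [618.8, -178.9, 471.8]
eef_rot: [-3.141, -0.0, 1.571]
wrist_force: [0.8, 0.9, -0.4]
finger_gap: 28.2
finger_force: 0.0
clock: 15.55
eef_pos: [578.7, -323.5, 470.5]
eef_rot: [3.142, -0.0, 2.92]
wrist_force: [-0.0, -0.0, 0.8]
finger_gap: 46.8
finger_force: 0.0
clock: 15.92
eef_pos: [574.0, -322.7, 470.6]
eef_rot: [3.142, 0.0, 3.075]
wrist_force: [-0.5, 0.2, -0.2]
finger_gap: 46.9
finger_force: 0.0
366 [ 616.6 -183.5   84.6] [ 614.1 -212.    53.4] [ 621.4 -149.   114. ]
152 [ 616.8 -183.4  182.1] [ 614.  -194.8  158.5] [ 621.1 -165.9  202. ]
296 [616.7 -22.9  86.6] [614.  -50.7  54. ] [621.2  13.4 117.7]
122 [616.8 -26.7 229.9] [614.5 -35.9 209. ] [622.5  -5.7 252. ]
```

View pics/s2.png

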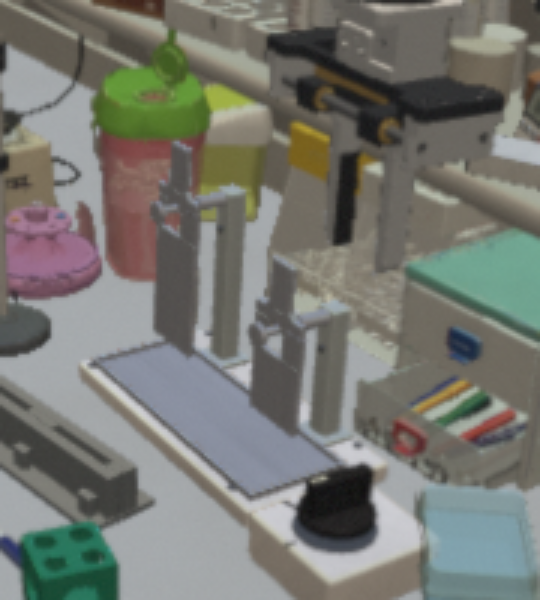

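Both panels hang free, at (180,250) and (278,345), with tops at 252 and 202 mm as expected. Next, the knob at (338,500).

```bash
python3 -m creep '{"slide":[[0,-0.05,-5],[0,0,-5],[0,0,-5],[0,0,-5],[0,0,-0.4],[0,0,0],[0,0,0],[0,0,0]],"turn":[0,0,0,0,0,0,0,0],"claw":[0.5,0.5,0.5,0.5,0.5,0.5,0,0]}' 30; python3 -m creep '{"slide":[[0,0,0],[0,0,0],[0,0,0]],"turn":[0,0,0],"claw":[0,0,0]}'; python3 -m creep '{"slide":[[0,0,-0.5],[0,0,-0.5],[0,0,0]],"turn":[0,0,0],"claw":[0,0,0]}'
```

```text
clock: 16.98
eef_pos: [574.0, -323.5, 268.2]
eef_rot: [-3.141, 0.002, 3.079]
wrist_force: [-0.6, -0.1, -0.9]
finger_gap: 30.4
finger_force: 0.0
clock: 17.35
eef_pos: [573.8, -323.7, 267.1]
eef_rot: [-3.141, 0.001, 3.079]
wrist_force: [-0.9, -3.2, 2.7]
finger_gap: 13.7
finger_force: 30.0
clock: 17.73
eef_pos: [574.0, -323.7, 258.6]
eef_rot: [-3.14, 0.002, 3.079]
wrist_force: [-6.1, 0.6, 17.5]
finger_gap: 14.1
finger_force: 30.0
```

```bash
python3 -m creep '{"slide":[[0,0,0],[0,0,0],[0,0,0],[0,0,0],[0,0,0]],"turn":[-0.12,-0.12,-0.12,-0.12,0],"claw":[0,0,0,0,0]}'; python3 -c "
from h import *
s=manip.read_state();print(s['moment'],s['wrist_force'])"
```

```text
clock: 18.35
eef_pos: [573.9, -324.0, 258.6]
eef_rot: [-3.141, 0.003, 2.597]
wrist_force: [-5.4, -3.1, 16.6]
finger_gap: 13.7
finger_force: 30.0
[-0.69360247  1.16189884 -0.03439462] [-5.43074532 -3.13146343 16.59179557]
```

```bash
python3 -m creep '{"slide":[[0,0,0],[0,0,0],[0,0,0],[0,0,0],[0,0,0],[0,0,0],[0,0,0]],"turn":[-0.12,-0.12,-0.12,-0.12,-0.12,-0.12,0],"claw":[0,0,0,0,0,0,0]}'; python3 -c "
from h import *
s=manip.read_state();print(s['moment'],s['wrist_force'])"; python3 -m creep '{"slide":[[0,0,0],[0,0,0],[0,0,0]],"turn":[-0.04,-0.04,0],"claw":[0,0,0]}'; python3 -c "
from h import *
s=manip.read_state();print(s['moment'],s['wrist_force'])"
```

```text
clock: 19.23
eef_pos: [573.5, -324.4, 258.6]
eef_rot: [-3.141, 0.003, 1.877]
wrist_force: [-10.3, -5.4, 17.6]
finger_gap: 13.7
finger_force: 30.0
[-1.24790546  2.10657155 -0.04523047] [-10.27573223  -5.44688973  17.5897176 ]
clock: 19.6
eef_pos: [573.5, -324.3, 258.5]
eef_rot: [-3.141, 0.003, 1.799]
wrist_force: [-10.9, -5.6, 16.8]
finger_gap: 13.9
finger_force: 30.3
[-1.23757271  2.14676739  0.47303993] [-10.87827712  -5.61921454  16.7586109 ]
```

The end stop is showing up in the moment. I'll nudge once more, ease up, release and retreat.

```bash
python3 -m creep '{"slide":[[0,0,0],[0,0,0]],"turn":[-0.04,0],"claw":[0,0]}'; python3 -c "
from h import *
print(manip.read_state()['moment'])"; python3 -m creep '{"slide":[[0,0,0.4],[0,0,0.5],[0,0,0],[0,0,0],[0,0,0],[0,0,3],[0,0,5],[0,0,5]],"turn":[0,0,0,0,0,0,0,0],"claw":[0,0,0,0.3,0.5,0.5,0.5,0.5]}';python3 -m creep '{"slide":[[0,0,5],[-5,-2,2],[-5,-2,0],[-5,-2,0],[0,0,0]],"turn":[0,0,0,0,0],"claw":[0.5,0.5,0.5,0.5,0.5]}'
python3 - <<'E'
from h import *
np.set_printoptions(precision=2,suppress=True)
for cam in("top","side"):
    im,d=manip.camera(cam)
    if cam=="side": cv2.imwrite('pics/end.png',cv2.resize(im[90:330,180:390,::-1],None,fx=2.5,fy=2.5))
    p,v,u=pts(cam,d,d>0); X,Y,Z=p.T
    q=p[(abs(X-573)<40)&(abs(Y+323)<40)&(Z>84)&(Z<105)]
    print(cam,len(q),len(q)>5 and (cv2.minAreaRect(q[:,:2].astype(np.float32)),np.percentile(q[:,2],[50,90])))
    for y,z in((-179,(36,115)),(-179,(158,205)),(-20,(36,120)),(-20,(208,255))):
        q=p[(abs(X-619)<16)&(abs(Y-y)<50)&(Z>z[0])&(Z<z[1])]
        if len(q)>9: print(len(q),np.median(q,0),np.percentile(q,98,0))
E
```

```text
clock: 19.85
eef_pos: [573.5, -324.4, 258.5]
eef_rot: [3.142, 0.003, 1.759]
wrist_force: [-9.8, -5.9, 16.7]
finger_gap: 14.3
finger_force: 31.0
[-1.25693691  2.11035794  0.61206314]
clock: 20.85
eef_pos: [573.9, -323.0, 396.7]
eef_rot: [-3.141, -0.001, 1.759]
wrist_force: [-0.6, -0.9, 0.3]
finger_gap: 47.2
finger_force: 0.0
clock: 21.48
eef_pos: [421.7, -384.3, 466.0]
eef_rot: [3.141, 0.0, 1.756]
wrist_force: [1.1, 1.0, -0.4]
finger_gap: 47.2
finger_force: 0.0
top 118 (((573.8966674804688, -323.756103515625), (14.008827209472656, 57.28132247924805), 14.979633331298828), array([92.9, 95.4]))
111 [ 616.86 -170.43   85.91] [ 619.46 -146.36  114.32]
75 [ 617.53 -177.37  194.27] [ 622.8  -164.67  201.11]
81 [616.65 -26.9   91.47] [617.57  13.82 119.65]
80 [616.94 -20.63 240.26] [621.12  -6.99 251.24]
side 162 (((571.8274536132812, -325.4566955566406), (19.256589889526367, 56.17171859741211), 12.36540699005127), array([93.1 , 95.97]))
366 [ 616.51 -184.13   83.87] [ 620.36 -148.56  114.14]
51 [ 617.69 -192.06  182.7 ] [ 622.21 -187.66  201.82]
189 [616.49  -9.47  85.09] [619.16  12.99 118.99]
```

View pics/end.png

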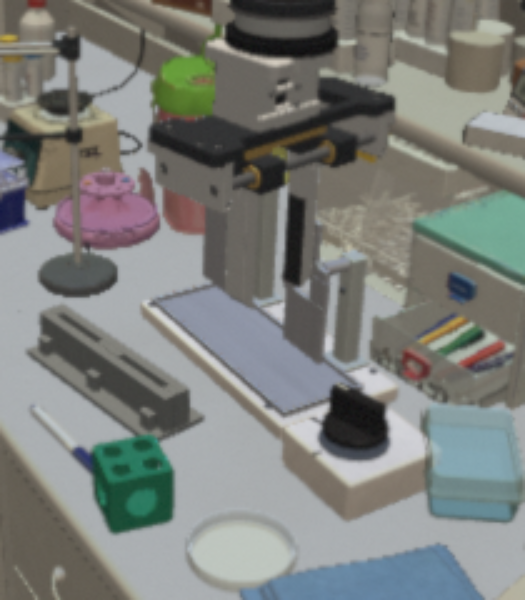

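The knob bar now lies at -75° (1.31 rad, its end position) and is up (top at 95 mm). Both panels are hanging, and the cube, dish and marker are undisturbed.

```bash
python3 -c "
from cell import manip
print(manip.sign_off())"
```

```text
the job is handed in; nothing more can be done
None
```

Job handed in at about 21.5 s: the long panel hangs on the high pin and the short panel on the low pin. The knob is turned to its end (about 1.31 rad) and has sprung back up. The green cube, glass dish and marker were left untouched.

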